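# Seat a tripod column tube in the V-blocks and clamp it

### The arm

A 6-joint arm with a two-finger parallel gripper is mounted at the origin on the work surface. World frame = base frame: x ahead of the robot, y to its left, z up, the work surface at z = 0. Lengths are in m, angles in rad, forces in N, time in s.
With the tool pointing down it reaches from about 0.25 to 0.775 m from the base axis. Payload 4 kg.
Tool frame: the origin (TCP) lies at the very end of the fingers, on their centre line; the grasp point (between the pads) lies 19 mm behind it; z points along the fingers, y is the direction in which the jaws open and shut (so a half turn about z gives the same grasp; the last joint's range is limited). The gripper opens to 94 mm and grips with 3 to 60 N. Pads are 16 mm wide; open, the fingers measure 119 mm over their backs; the gripper's body (75 mm by 177 mm) begins 78 mm behind the grasp point.
Start: joints at [-1.327, 0.087, 1.371, -0, 1.684, -0.103], TCP at [0.187, -0.517, 0.206] pointing down, gripper open.
Joint ranges: [-3.1, 3.1], [-0.76, 2.03], [0.27, 2.55], [-1.08, 4.22], [0.17, 2.65], [-2.57, 2.57]. Speed limits (rad/s): [2.79, 2.79, 3.14, 3.14, 3.14, 3.14].

### API

Orientations are given as [roll, pitch, yaw] about the fixed x, y, z axes, in that order (R = Rz(yaw) Ry(pitch) Rx(roll)).
In Python, from bench import robot, snapshot, calibration gives the robot as it stands. The module is installed in compiled form; this text tells all that it offers.
- The arm moves only by the tool servo_tool, never from a script. Its argument "series" is text: rows parted by semicolons, each of 5 numbers parted by spaces: the closure, from -1 (fully open) to 1 (shut), then the shift along the tool's x, y, z in cm, then the turn about the tool's z in rad. A call has 1 to 20 rows; each row is the pose to reach, as a shift and turn from the pose commanded when the call began, along the tool's axes at that moment; what a row does not reach only later rows make up. A row lasts 1/12 s, in which the tool goes at most 41.7 mm and 7.16 degrees, less where a joint would pass 70% of its speed; a pose out of reach is approached as far as the arm can. A call with a gripper value outside its range is refused whole. The fingers move at their own pace and stop on an object; the grip force is fixed at half the most. Time passes only in rows, so rows that repeat a pose let the fingers close. It gives the time, the measured TCP pose, the force and the opening at its end, in the units of the state.
- robot.get_obs(): the state, without advancing time (a new reading comes with each control period).
- snapshot(name): name is "scene" or "top"; returns (picture, depth): 384x512x3 uint8, red, green, blue; 384x512 float32, m along the optical axis (not along the pixel's ray), 0 where there is no reading.
- calibration(name): a dict with "fx", "fy", "cx", "cy" (pixels), "rvec" (rotation vector, rad) and "tvec" (3), from world to camera coordinates, as OpenCV has them. Camera axes: x right, y down, z forward; pixel columns grow to the right and rows downward; lengths in m; the calibration is good to about 2 mm. A picture is of the moment at which its call begins. calibration takes no time and is no camera call.
- robot.close_job(): hands the job in, once; it reports no verdict.
The state is a dict: "time": time; "joint_positions": joint angles; "qvel": joint speeds; "joint_torque": joint torques, N m; "tool_pos": TCP position; "ee_rot": TCP orientation; "wrist_force": force on the tool from outside, world axes, zero at the start; "wrist_torque": the same for the moment, N m; "width": finger opening in m.
Only numpy, scipy, OpenCV 4.12 (cv2) and the standard library are available. Lean on these libraries where they do the work, as an engineer would, in place of code of your own. Each camera call takes 0.05 s, during which the arm holds its last target. There are 200 camera calls.

### The job

Take the aluminium tripod tube from its wooden rest and lower it gently into the two V-blocks of the cradle, about a centimetre short of the yellow stop; then, with the clamp still open, push it along the grooves until its end is pressed against the stop with a light, steady push (about 8 N). With the tube lying fully home, swing the clamp arm over and press its rubber pad down on the tube until the pad is squeezed about half way, then let go; never jam or drop anything hard, and leave the other things on the table alone.

Things in the scene. Friction and masses are not known exactly. Their poses are not given: they have to be found in the camera images.
- tube_center (a point): Centre of the loose bare aluminium tripod-column tube: solid-looking round tube, 28 mm diameter, 220 mm long, black ends, 0.18 to 0.35 kg; its y axis runs along the tube (both ends are alike). It starts lying loose on the wooden rest, its centre 54 mm above the table.
- rest: Wooden rest fixed to the table, where the tube starts: a base 70 x 220 x 10 mm (y along the tube) with two posts at y = -85 and +85 mm, 56 mm (x) x 22 mm (y), top at 40 mm, each with an 8 mm high lip at either side. The 148 mm between the posts is free for the fingers. Origin at the centre of its underside.
- cradle: Clamping cradle fixed to the table: blue base plate 150 (x) x 280 (y) x 12 mm, origin at the centre of its underside, z up. Two steel V-blocks, each 30 mm long, at y = -70 and +70 mm, 110 mm of free space between them for the fingers. Two blue hinge cheeks carry the clamp at x = 62, y = 52 and 88 mm, up to 78 mm high.
- seat (a point): Where the tube's centre must be when seated in the Vs and touching the stop: cradle x = 0, y = 0, 45.8 mm up. Axes as the cradle's: the grooves run along y. Each V is 90 degrees, open upward, apex 26 mm up, mouth 57 mm wide at 54 mm up; a tube let go within it rolls to the middle.
- stop: Rigid yellow end stop on the cradle, at its +y end: 50 mm wide, 12 to 60 mm high; its origin is the cradle's origin. Its face (stop_face) looks to the cradle's -y.
- stop_face (a point): Centre of the stop's face, at y = 110 mm in the cradle, 45.8 mm up: the tube touches it with its end when the tube's centre is at the cradle's y = 0.
- clamp (a joint): Clamp arm angle, rad; friction hinge (about 0.45 N m), stays where left. Axis along the cradle's y through x = 62, y = 70, z = 70 mm. 0: arm level, pointing to the cradle's -x across the tube over the +y V-block; pi/2: upright; starts leaning back past upright (1.8 to 2.1). Its sprung pad meets a seated tube at about 0.07 and is squeezed 4 mm at 0.
- pad (a joint): How far the clamp's rubber pad (24 x 20 mm, under the arm 62 mm from the hinge) is squeezed in, m: 0 free, 0.008 bottomed out; spring 1500 N/m (6 N at 4 mm).
- clamp_handle (a point): Centre of the red handle at the end of the clamp arm: 16 mm wide (along the hinge axis), 16 mm thick, 40 mm long along the arm, centre 120 mm from the hinge axis; x, y, z are the arm's own axes (x points from the handle to the hinge; y along the hinge axis).
- mug: Bystander: blue mug, 76 mm across, 85 mm tall, handle to its +y; origin at the centre of its underside. Leave it alone.
- jar: Bystander: amber jar with black lid, 80 mm across, 130 mm tall; origin at the centre of its underside. Leave it alone.
- screwdriver: Bystander: screwdriver lying on the table, about 0.2 m long along its x; origin at the centre of its underside. Leave it alone.
- ball_head: Bystander: tripod ball head standing on its base, 52 mm across, 82 mm tall; origin at the centre of its underside. Leave it alone.
- camera: Bystander: black camera, 55 x 115 x 84 mm, lens towards its -x; origin at the centre of its underside. Leave it alone.
- tea_tin: Bystander: green tin, 72 mm across, 100 mm tall; origin at the centre of its underside. Leave it alone.
Not all that is in view belongs to the job. What is meant by the part that bears tube_center is not turquoise, and is the smaller of those in its own colour.

How it is judged:
On the way, in this order (a step that is already met when the one before it is completed fails the run):
1. the tube lies seated in both V-blocks, its end still 4 to 40 mm short of the stop (x of tube_center in the frame of cradle between -0.003 and 0.003 m and z of tube_center in the frame of cradle between 0.042 and 0.0478 m and angle between the y axis of tube_center and the y axis of cradle, either way round below 0.035 rad and y of tube_center in the frame of cradle between -0.04 and -0.004 m), for 0.1 s.
2. with the clamp still open, the tube lies seated in both V-blocks and is pressed against the stop (more than 4 N) (x of tube_center in the frame of cradle between -0.003 and 0.003 m and z of tube_center in the frame of cradle between 0.042 and 0.0478 m and angle between the y axis of tube_center and the y axis of cradle, either way round below 0.035 rad and y of tube_center in the frame of cradle between -0.0025 and 0.0025 m and contact force between tube and stop above 4 N and value of joint clamp above 1.2 rad), for 0.2 s.
3. the clamp pad presses on the seated tube with more than 3 N (x of tube_center in the frame of cradle between -0.003 and 0.003 m and z of tube_center in the frame of cradle between 0.042 and 0.0478 m and angle between the y axis of tube_center and the y axis of cradle, either way round below 0.035 rad and y of tube_center in the frame of cradle between -0.0025 and 0.0025 m and contact force between tube and clamp above 3 N), for 0.2 s.
At the end, for the whole second after the job is handed in: The tube lies at rest in both V-blocks (axis within 3 mm sideways and 2 mm in height of fully seated, within 2 degrees along the grooves), its end within 2.5 mm of the stop, and the released clamp holds it down with more than 2 N (x of tube_center in the frame of cradle between -0.003 and 0.003 m and z of tube_center in the frame of cradle between 0.042 and 0.0478 m and angle between the y axis of tube_center and the y axis of cradle, either way round below 0.035 rad and y of tube_center in the frame of cradle between -0.0025 and 0.0025 m and contact force between tube and clamp above 2 N and linear speed of tube below 0.02 m/s and velocity of joint clamp between -0.1 and 0.1 rad/s); the robot touches nothing.
It fails at once if the tube is pushed against the stop with more than 18 N (contact force between tube and stop above 18 N).
It fails at once if the tube is dropped or rammed onto the cradle (more than 45 N) (contact force between tube and cradle above 45 N).
It fails at once if the clamp is slammed or jammed down on the tube (more than 25 N; the pad bottoms out at 12 N) (contact force between tube and clamp above 25 N).
It fails at once if a bystander (mug, jar, screwdriver, ball head, camera, tea tin) is moved more than 20 mm (distance of any of mug, jar, screwdriver, ball_head, camera, tea_tin from where it was at the start of the episode above 0.02 m).
It also fails if it takes over 72 s, if anything falls off the work surface, if the arm or the gripper's body presses on something with over 40 N, if the wrist force passes 120 N, or if a joint passes its speed limit or range.

## Working session

There is one attempt and no reset: what is moved stays moved. The work goes in short steps, Python scripts to look and compute and a tool call to move; the robot and the scene stay as the last step left them, time stands still between calls to the robot, and variables do not carry over. Pictures are saved under pics/ and viewed, about 8 in all and at most 12, crops included, and the job is handed in when it is done.

Besides the shell and the picture viewer there is one more tool, called after ">>>" as name(argument=value, ...), one argument or row to a line, values as JSON. servo_tool: Moves the arm, as the interface text tells. Its arguments: {"type":"object","properties":{"series":{"type":"string"}},"required":["series"]}

```bash
mkdir -p pics; cat > h.py <<'E'
import numpy as np, cv2
from bench import robot, snapshot, calibration
def cam(n):
    c=calibration(n); R=cv2.Rodrigues(np.array(c['rvec'],float))[0]; return c,R,np.array(c['tvec'],float).ravel()
def cloud(n,d):
    c,R,t=cam(n); v,u=np.mgrid[:384,:512]
    P=np.stack([(u-c['cx'])/c['fx']*d,(v-c['cy'])/c['fy']*d,d],-1)
    return (P-t)@R   # world HxWx3
def save(n,im,s=1):
    cv2.imwrite('pics/'+n,cv2.resize(im[...,::-1],None,fx=s,fy=s,interpolation=cv2.INTER_CUBIC))
E
python3 - <<'E'
from h import *
for n in('scene','top'):
    p,d=snapshot(n); np.savez(n+'0.npz',p=p,d=d); save(n+'0.png',p,1.5)
    c,R,t=cam(n); print(n,c['fx'],(-R.T@t).round(3),R[2].round(2))
print(robot.get_obs())
E
```

```text
scene 395.5766001670057 [ 1.032 -0.953  1.035] [-0.37  0.66 -0.66]
top 480.74446405894207 [0.209 0.014 1.506] [ 0.18 -0.02 -0.98]
{'time': 0.1, 'joint_positions': array([-1.32705307e+00,  8.78919473e-02,  1.37207308e+00, -5.94052321e-06,
        1.68360578e+00, -1.03103243e-01]), 'qvel': array([-0.00050757, -0.00286967, -0.00430347,  0.00167144, -0.0017536 ,
        0.00084866]), 'joint_torque': array([ 2.38086737e-03, -3.41251445e+01, -3.03301799e+01,  7.19930744e-02,
        3.03578249e-02, -1.01885717e-04]), 'tool_pos': array([ 0.18683743, -0.51677481,  0.20443054]), 'ee_rot': array([-3.13962440e+00, -1.97719689e-04,  3.46845641e-01]), 'wrist_force': array([0.18846363, 0.27117372, 0.60726163]), 'wrist_torque': array([ 0.00987561, -0.04145535,  0.02510519]), 'width': 0.09407044030935059}
```

View pics/top0.png

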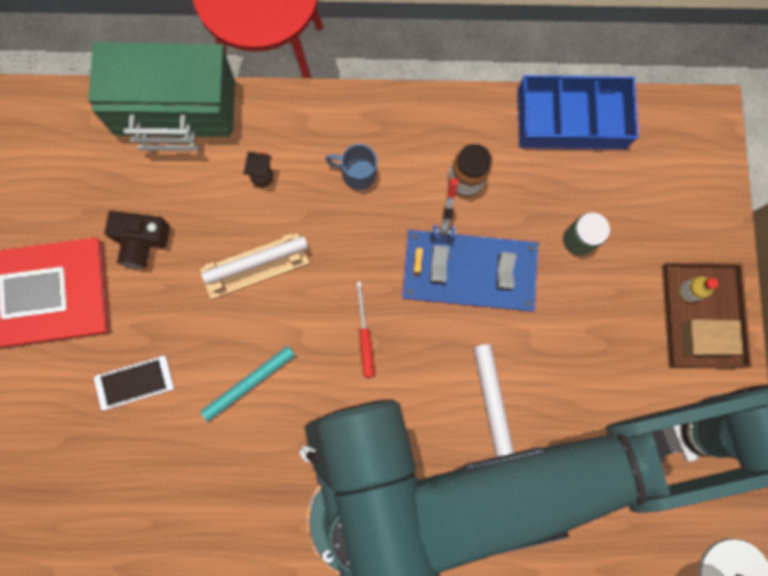

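View pics/scene0.png

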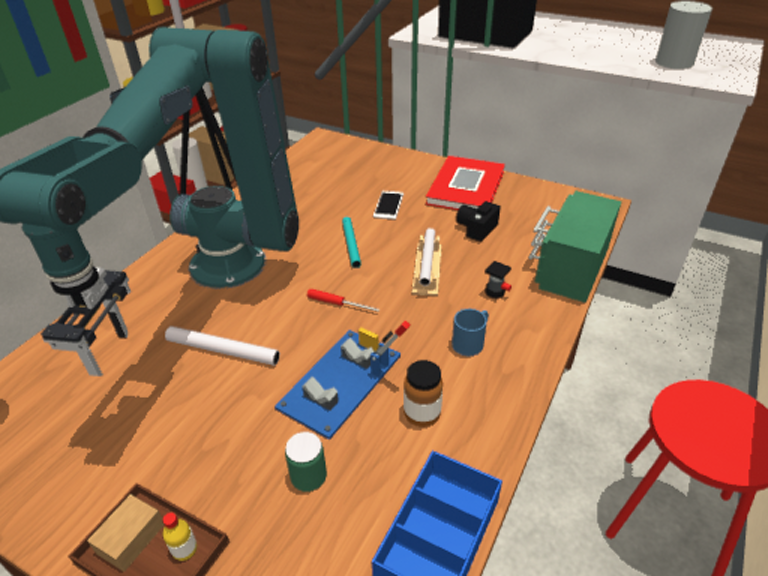

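The tube for the job is the silver one on the wooden rest (top, shown at about 255,260). The cradle is at about (470,270), with the stop on its left (+y) side and the clamp leaning to +x near the jar. Next I measure them.

```bash
python3 - <<'E'
from h import *
def rect(m,W,name):
    P=W[m]; r=cv2.minAreaRect((P[:,:2]*1000).astype(np.float32)); print(name,len(P),np.round(r[0],1),np.round(r[1],1),round(r[2],2),'z',np.percentile(P[:,2],[5,50,95]).round(4)); return P
for n in('top','scene'):
    z=np.load(n+'0.npz'); p=z['p'].astype(int);d=z['d']; W=cloud(n,d); r,g,b=p[...,0],p[...,1],p[...,2]
    X,Y,Z=W[...,0],W[...,1],W[...,2]; ok=d>0
    # tube
    rg=ok&(abs(X-.47)<.12)&(abs(Y-.32)<.2)&(Z>.058)&(Z<.075)
    P=W[rg]; 
    print(n,'table z',np.median(Z[ok&(abs(X-.3)<.05)&(abs(Y-.3)<.03)]))
    rect(rg,W,'tubetop')
    rg=ok&(abs(X-.45)<.15)&(abs(Y+.12)<.25)
    B=rg&(b>g+40)&(b>r+60)&(abs(Z-.012)<.006); P=rect(B,W,'plate')
    V=rg&(abs(r-g)<25)&(abs(b-g)<30)&(Z>.03)&(Z<.062); rect(V,W,'Vs')
    S=rg&(r>150)&(g>110)&(b<90)&(Z>.03)&(Z<.075); rect(S,W,'stop')
    H=rg&(r>140)&(g<60)&(b<60)&(Z>.08); P=rect(H,W,'handle')
    if len(P): print(P.mean(0).round(4),P.min(0).round(3),P.max(0).round(3))
    # everything's heights
z=np.load('top0.npz'); save('crop1.png',z['p'][130:250,120:370],3)
E
```

```text
top table z -0.0002776506103749257
tubetop 1048 [526.1 322.7] [400.5 113.1] 86.06 z [0.0591 0.0657 0.0728]
plate 2679 [ 511.1 -227.3] [273.6 146.1] 85.0 z [0.007  0.0115 0.0163]
Vs 593 [ 515.6 -129.9] [466.2 239.4] 56.82 z [0.0312 0.041  0.0564]
stop 26 [ 517.6 -109.9] [40.1  6.3] 0.14 z [0.0535 0.0605 0.0635]Traceback (most recent call last):
  File "<stdin>", line 16, in <module>
  File "<stdin>", line 3, in rect
    return _quantile_unchecked(
        a, q, axis, out, overwrite_input, method, keepdims, weights)
    return _ureduce(a,
                    func=_quantile_ureduce_func,
    ...<5 lines>...
                    overwrite_input=overwrite_input,
                    method=method)
    r = func(a, **kwargs)
    result = _quantile(arr,
                       quantiles=q,
    ...<2 lines>...
                       out=out,
                       weights=wgt)
    slices_having_nans = np.isnan(arr[-1, ...])
                                  ~~~^^^^^^^^^
IndexError: index -1 is out of bounds for axis 0 with size 0
```

```bash
cat >> h.py <<'E'
def ray(n,u,v,z):
    c,R,t=cam(n); C=-R.T@t; d=R.T@np.array([(u-c['cx'])/c['fx'],(v-c['cy'])/c['fy'],1.]); return C+d*(z-C[2])/d[2]
def pix(n,P):
    c,R,t=cam(n); q=np.atleast_2d(P)@R.T+t; return np.c_[c['fx']*q[:,0]/q[:,2]+c['cx'],c['fy']*q[:,1]/q[:,2]+c['cy']]
def flat(n,m,z):
    v,u=np.nonzero(m); return np.array([ray(n,a,b,z) for a,b in zip(u,v)])
def rect(P,name):
    r=cv2.minAreaRect((P[:,:2]*1000).astype(np.float32)); print(name,len(P),np.round(r[0],1),np.round(r[1],1),round(r[2],2))
E
python3 - <<'E'
from h import *
for n in('top','scene'):
    z=np.load(n+'0.npz'); p=z['p'].astype(int);d=z['d']; W=cloud(n,d); r,g,b=p[...,0],p[...,1],p[...,2]
    X,Y,Z=W[...,0],W[...,1],W[...,2]; ok=d>0; print(n)
    T=ok&(abs(X-.5)<.12)&(abs(Y-.16)<.15)&(Z>.045)&(Z<.085)&(abs(r-b)<40)&(r>100)
    P=W[T]; print('tube',len(P),P.mean(0).round(4)); 
    if n=='top':
        F=flat(n,T,.054); rect(F,'tube@54mm'); c=F[:,:2].mean(0); w=np.linalg.eigh(np.cov(F[:,:2].T))[1][:,-1]; print(c,w)
    B=ok&(abs(X-.5)<.15)&(abs(Y+.2)<.25)&(b>g+40)&(b>r+50)&(abs(Z-.012)<.012)
    rect(flat(n,B,.012),'plate')
    S=ok&(abs(X-.5)<.1)&(abs(Y+.11)<.08)&(r>130)&(g>90)&(b<100)&(r<g*1.6)&(Z>.03)&(Z<.08); P=W[S]; print('stop',len(P),P.mean(0),)
    if n=='top':rect(flat(n,S,.06),'stop@60')
    H=ok&(abs(X-.6)<.2)&(abs(Y+.15)<.15)&(r>120)&(g<80)&(b<80)&(Z>.1)&(r>2*g)&(r>g+b); print('handle',H.sum(),np.median(W[H],0),'pix',np.argwhere(H).mean(0)[::-1])
p=np.load('top0.npz')['p']; save('crop1.png',p[110:220,255:370],6)
p=np.load('top0.npz')['p']; save('crop2.png',p[145:210,125:215],7)
p=np.load('scene0.npz')['p']; save('crop3.png',p[200:300,175:305],6)
E
```

```text
top
tube 585 [0.5189 0.2156 0.0644]
tube@54mm 585 [521.4 217.5] [ 28.4 205.1] 20.79
[0.52119342 0.21703561] [-0.3590877   0.93330382]Traceback (most recent call last):
  File "<stdin>", line 10, in <module>
  File "h.py", line 16, in flat
    v,u=np.nonzero(m); return np.array([ray(n,a,b,z) for a,b in zip(u,v)])
                                        ~~~^^^^^^^^^
  File "h.py", line 12, in ray
    c,R,t=cam(n); C=-R.T@t; d=R.T@np.array([(u-c['cx'])/c['fx'],(v-c['cy'])/c['fy'],1.]); return C+d*(z-C[2])/d[2]
          ~~~^^^
  File "h.py", line 4, in cam
    c=calibration(n); R=cv2.Rodrigues(np.array(c['rvec'],float))[0]; return c,R,np.array(c['tvec'],float).ravel()
ValueError: time passes only in moves, steps and waits
```

>>> servo_tool(
  series="-1 0 0 -4 0; -1 0 0 -8 0; -1 0 0 -10 0",
)

```text
time: 0.35
tool_pos: [0.187, -0.5175, 0.309]
ee_rot: [3.138, 0.0, 0.347]
wrist_force: [-0.6, -0.0, 1.1]
width: 0.0941
```

```bash
sed -i 's/^def cam(n):/import functools\n@functools.cache\ndef cam(n):/' h.py
python3 - <<'E'
from h import *
for n in('top','scene'):
    z=np.load(n+'0.npz'); p=z['p'].astype(int);d=z['d']; W=cloud(n,d); r,g,b=p[...,0],p[...,1],p[...,2]
    X,Y,Z=W[...,0],W[...,1],W[...,2]; ok=d>0; print(n)
    B=ok&(abs(X-.5)<.15)&(abs(Y+.2)<.25)&(b>g+40)&(b>r+50)&(abs(Z-.012)<.012)
    rect(flat(n,B,.012),'plate')
    S=ok&(abs(X-.5)<.1)&(abs(Y+.11)<.08)&(r>130)&(g>90)&(b<100)&(r<g*1.6)&(Z>.03)&(Z<.08); P=W[S]; print('stop',len(P),P.mean(0),)
    if n=='top':rect(flat(n,S,.06),'stop@60')
    H=ok&(abs(X-.6)<.2)&(abs(Y+.15)<.15)&(r>120)&(g<80)&(b<80)&(Z>.1)&(r>2*g)&(r>g+b); print('handle',H.sum(),np.median(W[H],0),'pix',np.argwhere(H).mean(0)[::-1])
p=np.load('top0.npz')['p']; save('crop1.png',p[110:220,255:370],6)
p=np.load('top0.npz')['p']; save('crop2.png',p[145:210,125:215],7)
p=np.load('scene0.npz')['p']; save('crop3.png',p[200:300,175:305],6)
E
```

```text
top
plate 2982 [ 511. -227.] [274.1 146.4] 84.97
stop 52 [ 0.51769336 -0.11048367  0.05943174]
stop@60 52 [ 546.6 -124.8] [ 21.2 109.2] 65.21
handle 58 [ 0.63747331 -0.16754698  0.18509023] pix [301.39655172 124.62068966]
scene
plate 1861 [ 513.9 -229.3] [278.8 148.8] 84.99
stop 102 [ 0.52497167 -0.11665685  0.04997523]
handle 50 [ 0.64333473 -0.17523081  0.18222546] pix [267.92 218.74]
```

View pics/crop1.png

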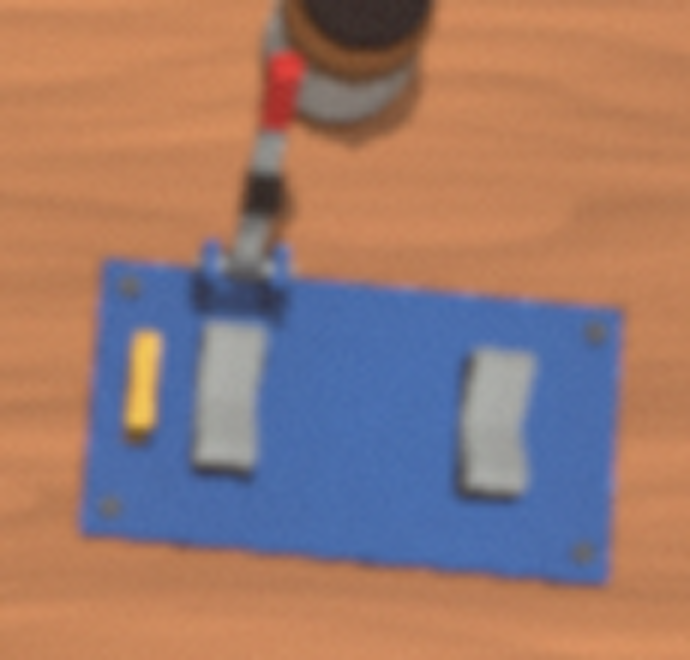

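View pics/crop2.png

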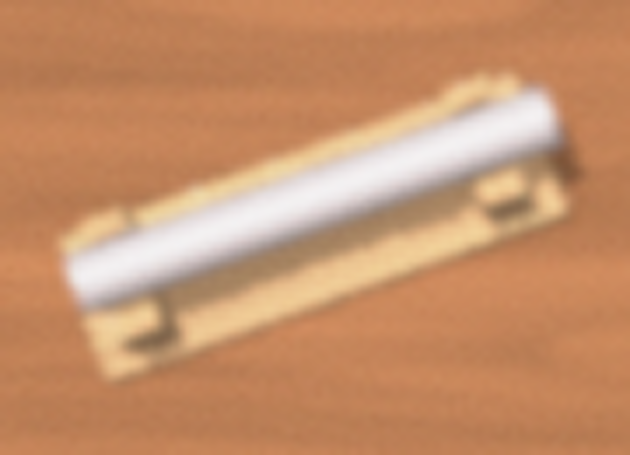

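The cradle centre is about (0.512, -0.228) with yaw about -5°, the stop at +y and the clamp leaning back. The tube centre is about (0.521, 0.217), with its axis at 111°. I move above the tube and keep clear height.

>>> servo_tool(
  series="-1 4 -4 0 -0.1; -1 8 -8 0 -0.2; -1 12 -12 0 -0.3; -1 16 -16 0 -0.4; -1 20 -20 0 -0.5; -1 24 -24 0 -0.6; -1 28 -28 0 -0.7; -1 32 -32 0 -0.8; -1 36 -36 0 -0.92; -1 40 -40 0 -1.04; -1 44 -44 0 -1.16; -1 48 -48 0 -1.28; -1 52 -52 0 -1.4; -1 56.4 -57.7 0 -1.5; -1 56.4 -57.7 0 -1.59; -1 56.4 -57.7 0 -1.59; -1 56.4 -57.7 0 -1.59; -1 56.4 -57.7 0 -1.59; -1 56.4 -57.7 0 -1.59; -1 56.4 -57.7 0 -1.59",
)

```text
time: 2.02
tool_pos: [0.5218, 0.2217, 0.3032]
ee_rot: [-3.139, -0.002, 1.941]
wrist_force: [-0.9, -1.3, -0.7]
width: 0.0944
```

```bash
python3 - <<'E'
from h import *
o=robot.get_obs(); print(o['tool_pos'],o['ee_rot'],o['joint_positions'])
p,d=snapshot('scene'); np.savez('scene1.npz',p=p,d=d); save('scene1.png',p[60:280,170:450],2.8)
W=cloud('top',np.load('top0.npz')['d']); Z=W[...,2]; 
m=(abs(W[...,0]-.63)<.08)&(abs(W[...,1]+.2)<.08)&(Z>.115)&(Z<.145); print('jar top',m.sum(),np.median(W[m],0)); print(ray('top',315.3,107,.13))
# cradle corners & stop & tube in top
C=np.array([.512,-.228]);a=np.radians(-5);R=np.array([[np.cos(a),-np.sin(a)],[np.sin(a),np.cos(a)]])
for u,v in [(272.2,153.7),(358.7,161.7),(356.2,207.3),(268.7,198.8)]:
    print('corner',((ray('top',u,v,.012)[:2]-C)@R).round(4))
for u,v in [(281.7,165.2),(279,181.5)]: print('stop face top',((ray('top',u,v,.06)[:2]-C)@R).round(4))
for u,v in [(136.2,185.5),(203.2,161.8)]: print('tube end',ray('top',u,v,.054).round(4))
E
```

```text
[0.52176025 0.22168183 0.30319716] [-3.13930146e+00 -1.82029341e-03  1.94132615e+00] [ 3.00725851e-01  1.29756642e-01  1.13215093e+00  1.73966648e-03
  1.88209722e+00 -6.92751980e-02]
jar top 272 [ 0.69054228 -0.20809138  0.12956546]
[ 0.71062396 -0.21774113  0.13      ]
corner [0.0709 0.1386]
corner [ 0.072  -0.1398]
corner [-0.0762 -0.1395]
corner [-0.076   0.1373]
stop face top [0.0247 0.1088]
stop face top [-0.0273  0.1129]
tube end [0.4787 0.3242 0.054 ]
tube end [0.5556 0.1211 0.054 ]
```

View pics/scene1.png

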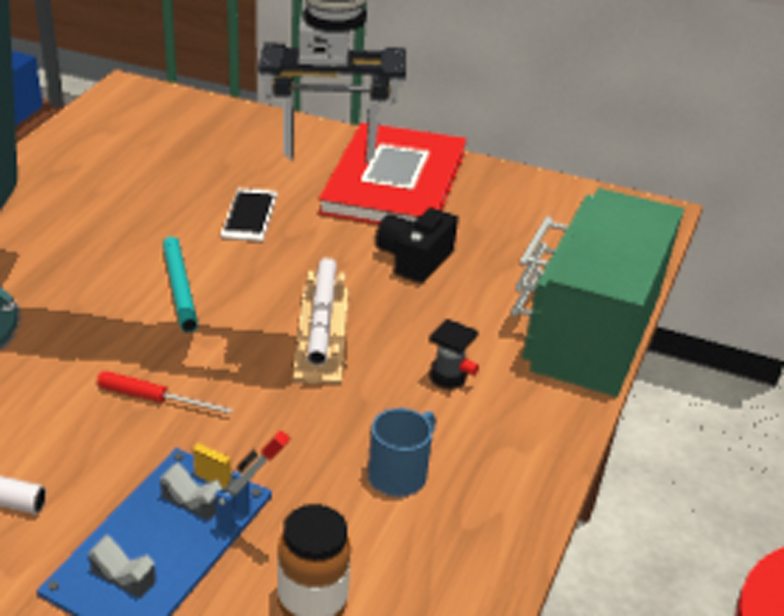

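The tube lies centred in the rest and the gripper is above it, with nothing in the way of descent. Jar edge is at x≈0.66, clear of the cradle work. I descend next.

>>> servo_tool(
  series="-1 0 -0.35 4 0.007; -1 0 -0.35 8 0.007; -1 0 -0.35 12 0.007; -1 0 -0.35 16 0.007; -1 0 -0.35 19 0.007; -1 0 -0.35 22 0.007; -1 0 -0.35 24 0.007; -1 0 -0.35 25.5 0.007; -1 0 -0.35 26.5 0.007; -1 0 -0.35 26.8 0.007; -1 0 -0.35 26.8 0.007; -1 0 -0.35 26.8 0.007",
)

```text
time: 3.07
tool_pos: [0.5187, 0.2158, 0.0385]
ee_rot: [3.14, 0.0, 1.93]
wrist_force: [0.7, -0.1, 0.5]
width: 0.0938
```

>>> servo_tool(
  series="-1 0.3 0.1 0.3 0; -1 0.3 0.1 0.3 0; 0 0.3 0.1 0.3 0; 0.3 0.3 0.1 0.3 0; 1 0.3 0.1 0.3 0; 1 0.3 0.1 0.3 0; 1 0.3 0.1 0.3 0; 1 0.3 0.1 0.3 0; 1 0.3 0.1 0.3 0; 1 0.3 0.1 0.3 0; 1 0.3 0.1 0.3 0; 1 0.3 0.1 0.3 0",
)

```text
time: 4.07
tool_pos: [0.5181, 0.219, 0.0346]
ee_rot: [3.141, 0.0, 1.93]
wrist_force: [-0.0, 0.2, 1.4]
width: 0.0307
```

>>> servo_tool(
  series="1 0 0 0 0; 1 0 0 0 0; 1 0 0 -1 0; 1 0 0 -3 0; 1 0 0 -6 0; 1 0 0 -10 0; 1 0 0 -14 0; 1 0 0 -17 0; 1 0 0 -17 0; 1 0 0 -17 0; 1 0 0 -17 0",
)

```text
time: 4.98
tool_pos: [0.5169, 0.2187, 0.2028]
ee_rot: [-3.139, -0.0, 1.93]
wrist_force: [-0.1, -0.7, -3.5]
width: 0.0275
```

```bash
python3 - <<'E'
from h import *
o=robot.get_obs(); print(o['tool_pos'],o['ee_rot'],o['width'],o['wrist_force'],o['wrist_torque'])
p,d=snapshot('scene'); np.savez('scene2.npz',p=p,d=d); save('scene2.png',p[60:280,170:450],2.8)
E
```

```text
[0.51694192 0.2186836  0.20283848] [-3.13862458e+00 -6.74127649e-05  1.92979823e+00] 0.027502556688373318 [-0.11813516 -0.69622863 -3.52063446] [-0.0758759  -0.10487164  0.01956111]
```

View pics/scene2.png

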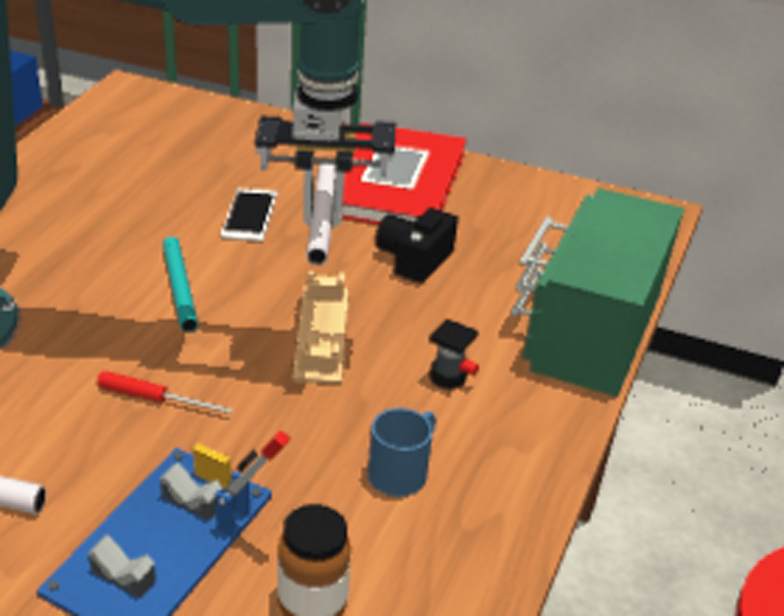

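Tube is gripped near its middle and hangs level (near end at about 317,255 in the crop), clamp untouched. I carry it over the cradle.

>>> servo_tool(
  series="1 -1.5 -0.6 0 0.02; 1 -4.5 -1.8 0 0.05; 1 -8 -3.1 0 0.09; 1 -11.5 -4.5 0 0.12; 1 -15 -5.9 0 0.16; 1 -18.5 -7.2 0 0.2; 1 -22 -8.6 0 0.24; 1 -25.5 -10 0 0.28; 1 -29 -11.3 0 0.32; 1 -32.5 -12.7 0 0.35; 1 -36 -14.1 0 0.39; 1 -39 -15.3 0 0.42; 1 -41.5 -16.2 0 0.447; 1 -43 -16.8 0 0.447; 1 -43 -16.8 0 0.447; 1 -43 -16.8 0 0.447; 1 -43 -16.8 0 0.447",
)

```text
time: 6.45
tool_pos: [0.511, -0.2415, 0.2025]
ee_rot: [-3.138, -0.002, 1.483]
wrist_force: [-0.6, -0.2, -1.2]
width: 0.0273
```

```bash
python3 - <<'E'
from h import *
o=robot.get_obs(); print(o['tool_pos'],o['ee_rot'],o['width'],o['wrist_force'])
e=ray('scene',283.2,151.1,.2228); t=np.array([.5169,.2187]); a=np.array([np.cos(1.93),np.sin(1.93)]); print('end offset along tube (want -0.110 + c):',(e[:2]-t)@a)
p,d=snapshot('scene'); np.savez('scene3.npz',p=p,d=d); 
p2,d2=snapshot('top'); np.savez('top3.npz',p=p2,d=d2)
A=cv2.resize(p[150:310,130:330],None,fx=2,fy=2,interpolation=2); B=cv2.resize(p2[110:220,250:370],None,fx=3,fy=3,interpolation=2)
h=max(A.shape[0],B.shape[0]); f=lambda x:np.pad(x,((0,h-x.shape[0]),(0,0),(0,0)))
save('mix3.png',np.hstack([f(A),f(B)]))
E
```

```text
[ 0.5109637  -0.24152795  0.20248182] [-3.13827290e+00 -2.31231265e-03  1.48318574e+00] 0.027328199129617623 [-0.56322971 -0.24448628 -1.16332895]
end offset along tube (want -0.110 + c): -0.10616194513131869
```

View pics/mix3.png

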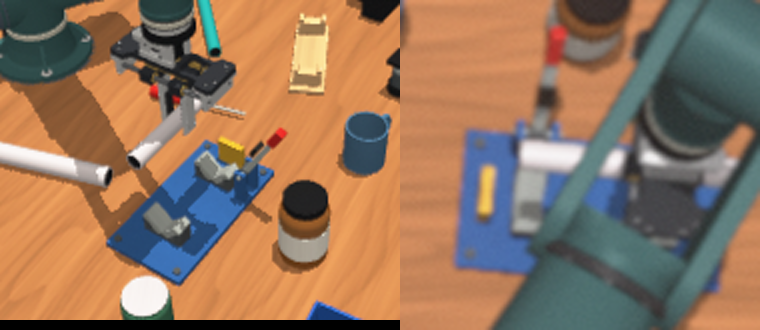

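Tube is level over the cradle, aligned with the grooves. Its end (right part, about 520,158) is short of the stop. Lowering, with 4 mm more margin from the stop.

>>> servo_tool(
  series="1 -0.4 0 1.5 0; 1 -0.4 0 4.5 0; 1 -0.4 0 8 0; 1 -0.4 0 11 0; 1 -0.4 0 13.5 0; 1 -0.4 0 15 0; 1 -0.4 0 16 0; 1 -0.4 0 16.6 0; 1 -0.4 0 16.8 0; 1 -0.4 0 16.8 0; 1 -0.4 0 16.8 0",
)

```text
time: 7.47
tool_pos: [0.5123, -0.247, 0.038]
ee_rot: [3.139, 0.001, 1.483]
wrist_force: [-0.2, 0.5, -2.1]
width: 0.0271
```

```bash
python3 - <<'E'
from h import *
o=robot.get_obs(); print(o['tool_pos'],o['ee_rot'],o['width'],o['wrist_force'],o['wrist_torque'])
C=np.array([.512,-.228]);a=np.radians(-5.03);R=np.array([[np.cos(a),-np.sin(a)],[np.sin(a),np.cos(a)]])
print('tcp in cradle',(o['tool_pos'][:2]-C)@R)
print('tube +y end before descent',(ray('top',290,162.7,.222)[:2]-C)@R)
p2,d2=snapshot('top'); np.savez('top4.npz',p=p2,d=d2)
p,d=snapshot('scene'); np.savez('scene4.npz',p=p,d=d)
A=cv2.resize(p[200:300,170:300],None,fx=3,fy=3,interpolation=2); B=cv2.resize(p2[130:210,260:350],None,fx=4,fy=4,interpolation=2)
h=max(A.shape[0],B.shape[0]); f=lambda x:np.pad(x,((0,h-x.shape[0]),(0,0),(0,0)))
save('mix4.png',np.hstack([f(A),f(B)]))
E
```

```text
[ 0.51229921 -0.24701197  0.03802387] [3.13909217e+00 1.29100844e-03 1.48308066e+00] 0.02707880791471516 [-0.17424075  0.5240606  -2.06567226] [-0.0666213  -0.05955219 -0.00673665]
tcp in cradle [ 0.00196497 -0.01891252]
tube +y end before descent [-0.00510193  0.09850658]
```

View pics/mix4.png

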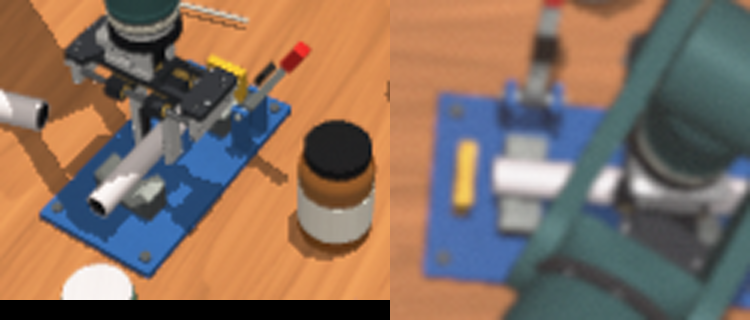

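The tube is over both Vs, centred to within about 1–2 mm, with its end well short of the stop. Lowering slowly.

>>> servo_tool(
  series="1 0 0 0.3 0; 1 0 0 0.6 0; 1 0 0 0.8 0; 1 0 0 0.8 0; 1 0 0 0.8 0",
)

```text
time: 7.98
tool_pos: [0.511, -0.2465, 0.0281]
ee_rot: [-3.141, -0.0, 1.483]
wrist_force: [-0.5, -1.5, -1.4]
width: 0.027
```

>>> servo_tool(
  series="1 0 0 0.1 0; 1 0 0 0.1 0; 1 0 0 0.1 0",
)

```text
time: 8.23
tool_pos: [0.5113, -0.2467, 0.0275]
ee_rot: [-3.142, 0.0, 1.483]
wrist_force: [-0.0, -0.8, -2.2]
width: 0.0273
```

>>> servo_tool(
  series="1 0 0 0.1 0; 1 0 0 0.1 0; 1 0 0 0.1 0",
)

```text
time: 8.48
tool_pos: [0.5114, -0.2467, 0.027]
ee_rot: [3.141, 0.0, 1.483]
wrist_force: [-1.0, -0.0, 1.3]
width: 0.027
```

>>> servo_tool(
  series="1 0 0 0.05 0; 1 0 0 0.05 0; 1 0 0 0.05 0",
)

```text
time: 8.73
tool_pos: [0.5114, -0.2468, 0.027]
ee_rot: [3.141, 0.0, 1.483]
wrist_force: [-2.8, 0.7, 6.5]
width: 0.0273
```

>>> servo_tool(
  series="1 0 0 0.05 0; 1 0 0 0.05 0; 1 0 0 0.05 0",
)

```text
time: 8.98
tool_pos: [0.5114, -0.2468, 0.0269]
ee_rot: [3.141, 0.001, 1.483]
wrist_force: [-5.0, 0.9, 8.0]
width: 0.0273
```

>>> servo_tool(
  series="1 0 -0.05 0 0; 1 0 -0.05 0 0; 1 0 -0.05 0 0",
)

```text
time: 9.23
tool_pos: [0.5114, -0.2468, 0.0268]
ee_rot: [3.14, 0.001, 1.483]
wrist_force: [-2.9, 1.4, 6.4]
width: 0.0271
```

>>> servo_tool(
  series="0.2 0 -0.03 -0.05 0; 0.2 0 -0.03 -0.05 0; 0.2 0 -0.03 -0.05 0; 0.2 0 -0.03 -0.05 0; 0.2 0 -0.03 -0.05 0; 0.2 0 -0.03 -0.05 0",
)

```text
time: 9.73
tool_pos: [0.5104, -0.2465, 0.0257]
ee_rot: [-3.141, -0.0, 1.483]
wrist_force: [0.1, -0.1, 0.7]
width: 0.0377
```

>>> servo_tool(
  series="1 0 0 0 0; 1 0 0 0 0; 1 0 0 0 0; 1 0 0 0 0; 1 0 0 0 0; 1 0 0 0 0",
)

```text
time: 10.23
tool_pos: [0.5108, -0.2466, 0.0259]
ee_rot: [3.141, 0.0, 1.483]
wrist_force: [1.6, -0.1, -2.3]
width: 0.0271
```

Seated and regripped with little force. Now I push along the grooves in small steps.

>>> servo_tool(
  series="1 0.2 0 0 0; 1 0.4 0 0 0; 1 0.6 0 0 0; 1 0.8 0 0 0; 1 0.8 0 0 0",
)

```text
time: 10.65
tool_pos: [0.5113, -0.2381, 0.0261]
ee_rot: [3.141, -0.0, 1.483]
wrist_force: [2.4, -0.1, -1.0]
width: 0.0272
```

>>> servo_tool(
  series="1 0.1 0 0 0; 1 0.2 0 0 0; 1 0.2 0 0 0",
)

```text
time: 10.9
tool_pos: [0.5115, -0.2365, 0.0261]
ee_rot: [3.141, 0.0, 1.483]
wrist_force: [0.2, -0.8, -1.1]
width: 0.0269
```

>>> servo_tool(
  series="1 0.1 0 0 0; 1 0.2 0 0 0; 1 0.2 0 0 0",
)

```text
time: 11.15
tool_pos: [0.5117, -0.2345, 0.0261]
ee_rot: [3.141, 0.0, 1.483]
wrist_force: [0.5, -0.8, -1.3]
width: 0.0273
```

>>> servo_tool(
  series="1 0.1 0 0 0; 1 0.1 0 0 0",
)

```text
time: 11.32
tool_pos: [0.5117, -0.2336, 0.026]
ee_rot: [3.141, 0.0, 1.483]
wrist_force: [2.2, -1.0, -0.3]
width: 0.0269
```

>>> servo_tool(
  series="1 0.1 0 0 0; 1 0.1 0 0 0",
)

```text
time: 11.48
tool_pos: [0.5118, -0.2325, 0.0261]
ee_rot: [3.141, 0.0, 1.483]
wrist_force: [1.5, -1.4, 0.2]
width: 0.0272
```

>>> servo_tool(
  series="1 0.05 0 0 0; 1 0.05 0 0 0",
)

```text
time: 11.65
tool_pos: [0.5119, -0.2321, 0.0261]
ee_rot: [3.141, 0.0, 1.483]
wrist_force: [1.3, -0.7, 0.4]
width: 0.0278
```

>>> servo_tool(
  series="1 0.05 0 0 0; 1 0.05 0 0 0",
)

```text
time: 11.82
tool_pos: [0.5119, -0.2317, 0.0261]
ee_rot: [3.141, 0.0, 1.483]
wrist_force: [1.7, -1.1, -1.1]
width: 0.0271
```

>>> servo_tool(
  series="1 0.05 0 0 0; 1 0.05 0 0 0",
)

```text
time: 11.98
tool_pos: [0.5119, -0.2311, 0.026]
ee_rot: [3.141, 0.0, 1.483]
wrist_force: [1.2, -1.8, -0.2]
width: 0.0274
```

>>> servo_tool(
  series="1 0.05 0 0 0; 1 0.05 0 0 0",
)

```text
time: 12.15
tool_pos: [0.512, -0.231, 0.0261]
ee_rot: [3.141, 0.001, 1.483]
wrist_force: [1.3, -2.5, -0.9]
width: 0.0273
```

>>> servo_tool(
  series="1 0.05 0 0 0; 1 0.05 0 0 0",
)

```text
time: 12.32
tool_pos: [0.512, -0.231, 0.0261]
ee_rot: [3.141, 0.002, 1.483]
wrist_force: [1.7, -4.1, -1.1]
width: 0.027
```

>>> servo_tool(
  series="1 0.05 0 0 0; 1 0.05 0 0 0",
)

```text
time: 12.48
tool_pos: [0.5119, -0.231, 0.0261]
ee_rot: [3.141, 0.003, 1.483]
wrist_force: [1.5, -6.3, -1.0]
width: 0.0275
```

>>> servo_tool(
  series="1 0.05 0 0 0; 1 0.05 0 0 0",
)

```text
time: 12.65
tool_pos: [0.5119, -0.231, 0.0261]
ee_rot: [3.141, 0.004, 1.482]
wrist_force: [1.5, -6.7, -1.1]
width: 0.0272
```

>>> servo_tool(
  series="1 0.05 0 0 0; 1 0.08 0 0 0; 1 0.08 0 0 0; 1 0.08 0 0 0; 1 0.08 0 0 0; 1 0.08 0 0 0; 1 0.08 0 0 0; 1 0.08 0 0 0; 1 0.08 0 0 0",
)

```text
time: 13.4
tool_pos: [0.5119, -0.231, 0.0262]
ee_rot: [3.141, 0.005, 1.482]
wrist_force: [0.6, -8.4, -1.6]
width: 0.0274
```

The push held at about 8 N. I relax it, open and rise.

>>> servo_tool(
  series="1 -0.15 0 0 0; 1 -0.25 0 0 0; 1 -0.25 0 0 0; 0.2 -0.25 0 0 0; 0.2 -0.25 0 0 0; 0.2 -0.25 0 0 0; -0.4 -0.25 0 0 0; -0.4 -0.25 0 0 0; -0.4 -0.25 0 0 0; -0.4 -0.25 0 -2 0; -0.4 -0.25 0 -5 0; -0.4 -0.25 0 -9 0; -0.4 -0.25 0 -13 0; -0.4 -0.25 0 -17 0; -0.4 -0.25 0 -21 0; -0.4 -0.25 0 -24 0; -0.4 -0.25 0 -24 0; -0.4 -0.25 0 -24 0",
)

```text
time: 14.9
tool_pos: [0.5128, -0.2312, 0.2688]
ee_rot: [3.137, 0.002, 1.483]
wrist_force: [-0.9, 0.2, -0.1]
width: 0.0658
```

```bash
python3 - <<'E'
from h import *
o=robot.get_obs(); print(o['tool_pos'],o['ee_rot'],o['width'],o['wrist_force'],o['joint_positions'])
p2,d2=snapshot('top'); np.savez('top5.npz',p=p2,d=d2)
p,d=snapshot('scene'); np.savez('scene5.npz',p=p,d=d)
A=cv2.resize(p[190:300,170:300],None,fx=3,fy=3,interpolation=2); B=cv2.resize(p2[110:210,260:350],None,fx=4,fy=4,interpolation=2)
h=max(A.shape[0],B.shape[0]); f=lambda x:np.pad(x,((0,h-x.shape[0]),(0,0),(0,0)))
save('mix5.png',np.hstack([f(A),f(B)]))
for n,p,d in(('top',p2,d2),('scene',p,d)):
    p=p.astype(int);W=cloud(n,d); r,g,b=p[...,0],p[...,1],p[...,2]
    H=(d>0)&(abs(W[...,0]-.62)<.1)&(abs(W[...,1]+.16)<.08)&(r>110)&(r>g*2.5)&(r>b*2.2)&(W[...,2]>.13); print(n,H.sum(),np.median(W[H],0),'pix',np.argwhere(H).mean(0)[::-1])
# predicted handle for given clamp angle
C=np.array([.512,-.228]);a=np.radians(-5.03);R=np.array([[np.cos(a),-np.sin(a)],[np.sin(a),np.cos(a)]])
for th in (1.8,1.9,2.0,2.1):
    q=np.array([.062-.12*np.cos(th),.07]); P=np.r_[R@q+C,.07+.12*np.sin(th)]; print(th,P.round(3),pix('top',P).round(1),pix('scene',P).round(1))
E
```

```text
[ 0.51277957 -0.2311984   0.26877602] [3.13650249e+00 2.28013304e-03 1.48294110e+00] 0.06577447193294228 [-0.88339177  0.20846465 -0.12636719] [-5.24427997e-01  1.07650978e-01  1.22429431e+00  8.84518007e-05
  1.80407050e+00 -4.36557888e-01]
top 50 [ 0.63726693 -0.16820831  0.18608635] pix [301.5  124.38]
scene 45 [ 0.6439603  -0.17634976  0.18522427] pix [267.93333333 218.4       ]
1.8 [ 0.607 -0.166  0.187] [[301.2 134.5]] [[258.9 211.9]]
1.9 [ 0.619 -0.167  0.184] [[301.3 130.9]] [[262.  214.1]]
2.0 [ 0.63  -0.168  0.179] [[301.4 127.7]] [[265.1 216.4]]
2.1 [ 0.64  -0.169  0.174] [[301.4 124.8]] [[268. 219.]]
```

View pics/mix5.png

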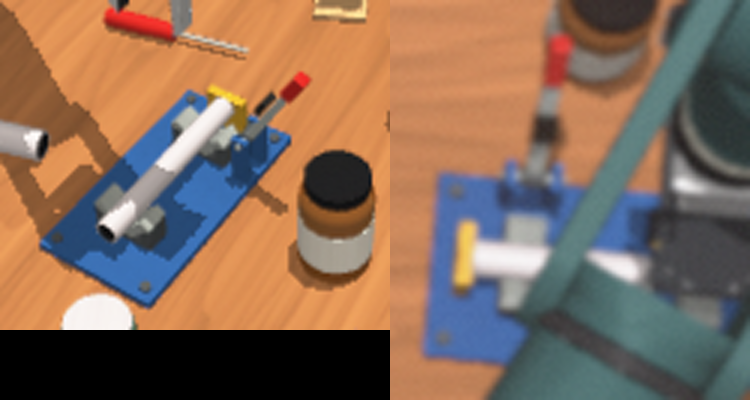

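The tube lies in both Vs against the stop. Clamp is at about 2.08 rad, handle near cradle (121, 70) mm and 176 mm up. I shut the gripper and go behind the handle, staying above the jar.

>>> servo_tool(
  series="1 0.5 2 0 0; 1 2 5 0 0; 1 4 8.5 0 0; 1 6 12 0 0; 1 7.3 15 0 0; 1 7.3 16.2 0 0; 1 7.3 16.2 0 0; 1 7.3 16.2 0 0; 1 7.3 16.2 2 0; 1 7.3 16.2 5 0; 1 7.3 16.2 8 0; 1 7.3 16.2 9.9 0; 1 7.3 16.2 9.9 0; 1 7.3 16.2 9.9 0",
)

```text
time: 16.17
tool_pos: [0.6776, -0.1726, 0.1655]
ee_rot: [-3.137, -0.001, 1.482]
wrist_force: [0.4, 0.2, 1.1]
width: 0.0005
```

```bash
cat >> h.py <<'E'
C=np.array([.512,-.228]);a=np.radians(-5.03);Rc=np.array([[np.cos(a),-np.sin(a)],[np.sin(a),np.cos(a)]])
def st():
    o=robot.get_obs(); print('t',round(o['time'],2),'cradle xy mm',((o['tool_pos'][:2]-C)@Rc*1000).round(1),'z',(o['tool_pos'][2]*1000).round(1),'rot',np.round(o['ee_rot'],3),'F',o['wrist_force'].round(1),'w',round(o['width'],4))
E
python3 - <<'E'
from h import *
st()
p2,d2=snapshot('top'); p,d=snapshot('scene')
A=cv2.resize(p[170:290,190:310],None,fx=3,fy=3,interpolation=2); B=cv2.resize(p2[100:190,260:350],None,fx=4,fy=4,interpolation=2)
h=max(A.shape[0],B.shape[0]); f=lambda x:np.pad(x,((0,h-x.shape[0]),(0,0),(0,0)))
save('mix6.png',np.hstack([f(A),f(B)]))
# corner path: finger lower -x corner on back face at radius 120
for th in np.arange(2.0,-.05,-.1): print(round(th,1),(62-115*np.cos(th)+8*np.sin(th)+12.5).round(1),(70+115*np.sin(th)+8*np.cos(th)).round(1))
E
```

```text
t 16.17 cradle xy mm [160.1  69.7] z 165.5 rot [-3.137e+00 -1.000e-03  1.482e+00] F [0.4 0.2 1.1] w 0.0005
2.0 129.6 171.2
1.9 119.2 176.2
1.8 108.4 180.2
1.7 97.3 183.0
1.6 85.9 184.7
1.5 74.3 185.3
1.4 62.8 184.7
1.3 51.4 182.9
1.2 40.3 180.1
1.1 29.5 176.1
1.0 19.1 171.1
0.9 9.3 165.1
0.8 0.1 158.1
0.7 -8.3 150.2
0.6 -15.9 141.5
0.5 -22.6 132.2
0.4 -28.3 122.2
0.3 -33.0 111.6
0.2 -36.6 100.7
0.1 -39.1 89.4
-0.0 -40.5 78.0
```

View pics/mix6.png

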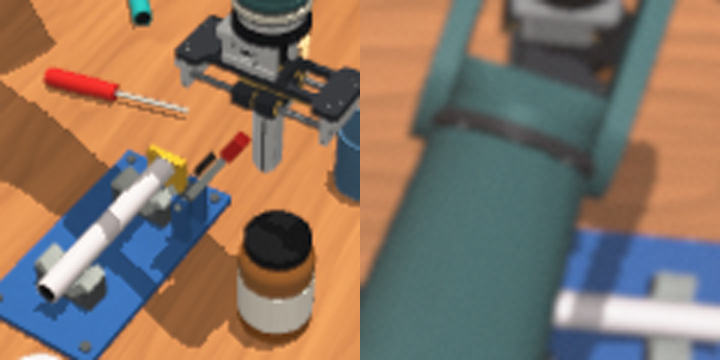

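The finger stands just behind the red handle (left picture, about 268,160), lined up with the arm. The tube is unchanged. I sweep the clamp over in steps.

>>> servo_tool(
  series="1 0 -1 -0.3 0; 1 0 -2 -0.6 0; 1 0 -3 -0.7 0; 1 0 -4 -0.7 0; 1 0 -5 -0.7 0; 1 0 -6 -0.7 0; 1 0 -7 -0.7 0; 1 0 -8 -0.7 0; 1 0 -9 -0.7 0; 1 0 -10 -0.7 0; 1 0 -11 -0.7 0; 1 0 -11.6 -0.7 0; 1 0 -11.6 -0.7 0; 1 0 -11.6 -0.7 0",
)

```text
time: 17.43
tool_pos: [0.565, -0.1627, 0.1766]
ee_rot: [3.137, 0.001, 1.482]
wrist_force: [1.6, -1.2, 3.5]
width: 0.0006
```

```bash
python3 - <<'E'
from h import *
st()
p,d=snapshot('scene'); save('s7.png',p[170:290,190:310],4)
p=p.astype(int);W=cloud('scene',d); r,g,b=p[...,0],p[...,1],p[...,2]
H=(d>0)&(abs(W[...,0]-.56)<.13)&(abs(W[...,1]+.16)<.08)&(r>110)&(r>g*2.5)&(r>b*2.2)&(W[...,2]>.08); print(H.sum(),np.median(W[H],0),'pix',np.argwhere(H).mean(0)[::-1])
for th in np.arange(.8,1.6,.1):
    q=np.array([.062-.12*np.cos(th),.07]); P=np.r_[Rc@q+C,.07+.12*np.sin(th)]; print(th.round(1),pix('scene',P).round(1))
E
```

```text
t 17.43 cradle xy mm [47.1 69.7] z 176.6 rot [3.137e+00 1.000e-03 1.482e+00] F [ 1.6 -1.2  3.5] w 0.0006
30 [ 0.54457781 -0.16746186  0.19477185] pix [240.96666667 204.76666667]
0.8 [[230.6 206.4]]
0.9 [[232.7 205.6]]
1.0 [[235.  205.1]]
1.1 [[237.6 204.9]]
1.2 [[240.3 205. ]]
1.3 [[243.2 205.4]]
1.4 [[246.2 206.1]]
1.5 [[249.3 207.1]]
```

>>> servo_tool(
  series="1 0 -0.9 0 0; 1 0 -1.8 0 0; 1 0 -2.8 0.55 0; 1 0 -3.8 1.15 0; 1 0 -4.7 1.85 0; 1 0 -5.5 2.65 0; 1 0 -6.3 3.5 0; 1 0 -7 4.45 0; 1 0 -7.5 5.45 0; 1 0 -8 6.5 0; 1 0 -8 6.5 0; 1 0 -8 6.5 0",
)

```text
time: 18.48
tool_pos: [0.4828, -0.1546, 0.1082]
ee_rot: [-3.138, -0.001, 1.483]
wrist_force: [0.3, -0.1, 0.8]
width: 0.0008
```

```bash
python3 - <<'E'
from h import *
st()
p,d=snapshot('scene'); save('s8.png',p[180:290,190:310],5)
p=p.astype(int);W=cloud('scene',d); r,g,b=p[...,0],p[...,1],p[...,2]
H=(d>0)&(abs(W[...,0]-.52)<.13)&(abs(W[...,1]+.16)<.08)&(r>110)&(r>g*2.5)&(r>b*2.2)&(W[...,2]>.06); print(H.sum(),np.median(W[H],0),'pix',np.argwhere(H).mean(0)[::-1])
for th in np.arange(.1,.8,.1):
    q=np.array([.062-.12*np.cos(th),.07]); P=np.r_[Rc@q+C,.07+.12*np.sin(th)]; print(th.round(1),pix('scene',P).round(1))
E
```

```text
t 18.48 cradle xy mm [-35.5  70.5] z 108.2 rot [-3.138e+00 -1.000e-03  1.483e+00] F [ 0.3 -0.1  0.8] w 0.0008
34 [ 0.45936695 -0.16049345  0.10950243] pix [221.17647059 211.5       ]
0.1 [[223.4 218.5]]
0.2 [[223.6 216.2]]
0.3 [[224.1 214.1]]
0.4 [[224.8 212.1]]
0.5 [[225.8 210.3]]
0.6 [[227.1 208.8]]
0.7 [[228.7 207.5]]
```

View pics/s8.png

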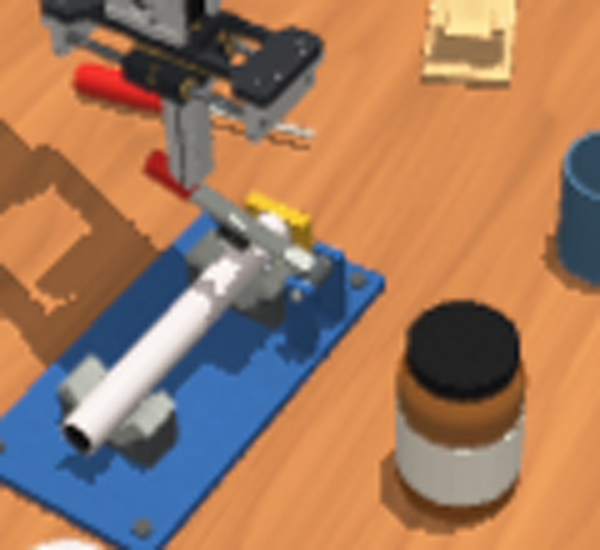

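Clamp arm is now about 0.3 rad above the tube, finger resting on the inner half of the red handle. Pressing down slowly.

>>> servo_tool(
  series="1 0 -0.2 0.5 0; 1 0 -0.4 1 0; 1 0 -0.6 1.5 0; 1 0 -0.7 1.8 0; 1 0 -0.7 1.8 0; 1 0 -0.7 1.8 0",
)

```text
time: 19.03
tool_pos: [0.4769, -0.1544, 0.0905]
ee_rot: [-3.14, -0.0, 1.483]
wrist_force: [1.2, -0.6, 1.0]
width: 0.0005
```

>>> servo_tool(
  series="1 0 0 0.2 0; 1 0 0 0.4 0; 1 0 0 0.4 0; 1 0 0 0.4 0",
)

```text
time: 19.37
tool_pos: [0.4769, -0.1543, 0.0864]
ee_rot: [-3.14, -0.0, 1.483]
wrist_force: [0.0, -0.2, 0.2]
width: 0.0004
```

>>> servo_tool(
  series="1 0 0 0.2 0; 1 0 0 0.3 0; 1 0 0 0.3 0; 1 0 0 0.3 0",
)

```text
time: 19.7
tool_pos: [0.4772, -0.1544, 0.0839]
ee_rot: [-3.141, -0.0, 1.483]
wrist_force: [-2.5, 0.6, 3.8]
width: 0.0003
```

>>> servo_tool(
  series="1 0 0 0.1 0; 1 0 0 0.2 0; 1 0 0 0.2 0; 1 0 0 0.2 0",
)

```text
time: 20.03
tool_pos: [0.477, -0.1544, 0.0822]
ee_rot: [-3.141, -0.0, 1.483]
wrist_force: [-2.8, 0.6, 5.3]
width: 0.0005
```

>>> servo_tool(
  series="1 0 0 0.1 0; 1 0 0 0.2 0; 1 0 0 0.2 0; 1 0 0 0.2 0",
)

```text
time: 20.37
tool_pos: [0.4769, -0.1544, 0.0804]
ee_rot: [-3.14, 0.0, 1.483]
wrist_force: [-4.5, 1.1, 7.0]
width: 0.0007
```

>>> servo_tool(
  series="1 0 0 0.1 0; 1 0 0 0.2 0; 1 0 0 0.2 0; 1 0 0 0.2 0",
)

```text
time: 20.7
tool_pos: [0.4767, -0.1544, 0.0786]
ee_rot: [-3.14, 0.0, 1.483]
wrist_force: [-5.0, 1.4, 7.3]
width: 0.0006
```

>>> servo_tool(
  series="1 0 0 0.1 0; 1 0 0 0.1 0; 1 0 0 0.1 0; 1 0 0 0.1 0; 1 0 0 0.1 0; 1 0 0 0.1 0",
)

```text
time: 21.2
tool_pos: [0.4767, -0.1544, 0.0777]
ee_rot: [-3.14, 0.0, 1.483]
wrist_force: [-5.7, 1.2, 8.2]
width: 0.0003
```

>>> servo_tool(
  series="1 0 0 -0.2 0; 1 0 0 -0.5 0; 1 0 0 -1 0; 1 0 0 -3 0; 1 0 0 -7 0; 1 0 0 -11 0; 1 0 0 -15 0; 1 0 0 -19 0; 1 -4 0 -19 0; 1 -8 0 -19 0; 1 -12 0 -19 0; 1 -16 0 -19 0; 1 -20 0 -19 0; 1 -20 0 -19 0; 1 -20 0 -19 0",
)

```text
time: 22.45
tool_pos: [0.4594, -0.3556, 0.2657]
ee_rot: [-3.14, -0.001, 1.479]
wrist_force: [-0.5, -0.4, 1.2]
width: 0.0007
```

```bash
python3 - <<'E'
from h import *
st()
p2,d2=snapshot('top'); p,d=snapshot('scene')
A=cv2.resize(p[180:290,180:290],None,fx=3.6,fy=3.6,interpolation=2); B=cv2.resize(p2[130:220,255:355],None,fx=4,fy=4,interpolation=2)
h=max(A.shape[0],B.shape[0]); f=lambda x:np.pad(x,((0,h-x.shape[0]),(0,0),(0,0)))
save('mix9.png',np.hstack([f(A),f(B)]))
for n,p,d in(('top',p2,d2),('scene',p,d)):
    p=p.astype(int);W=cloud(n,d); r,g,b=p[...,0],p[...,1],p[...,2]
    H=(d>0)&(abs(W[...,0]-.46)<.05)&(abs(W[...,1]+.155)<.05)&(r>110)&(r>g*2.5)&(r>b*2.2)&(W[...,2]>.04); print(n,H.sum(),np.median(W[H],0),'pix',np.argwhere(H).mean(0)[::-1])
    for th in (-.1,0,.1,.2):
        q=np.array([.062-.12*np.cos(th),.07]); P=np.r_[Rc@q+C,.07+.12*np.sin(th)]; print(th,P.round(3),pix(n,P).round(1))
E
```

```text
t 22.45 cradle xy mm [ -41.2 -131.7] z 265.7 rot [-3.140e+00 -1.000e-03  1.479e+00] F [-0.5 -0.4  1.2] w 0.0007
top 45 [ 0.45904469 -0.15143733  0.07645727] pix [292.46666667 192.15555556]
-0.1 [ 0.461 -0.153  0.058] [[292.1 192.6]]
0 [ 0.46  -0.153  0.07 ] [[292.5 192.1]]
0.1 [ 0.461 -0.153  0.082] [[293.  191.2]]
0.2 [ 0.463 -0.153  0.094] [[293.5 189.9]]
scene 47 [ 0.4607704  -0.15692912  0.07555338] pix [223.17021277 220.57446809]
-0.1 [ 0.461 -0.153  0.058] [[223.9 223.4]]
0 [ 0.46  -0.153  0.07 ] [[223.5 220.9]]
0.1 [ 0.461 -0.153  0.082] [[223.4 218.5]]
0.2 [ 0.463 -0.153  0.094] [[223.6 216.2]]
```

View pics/mix9.png

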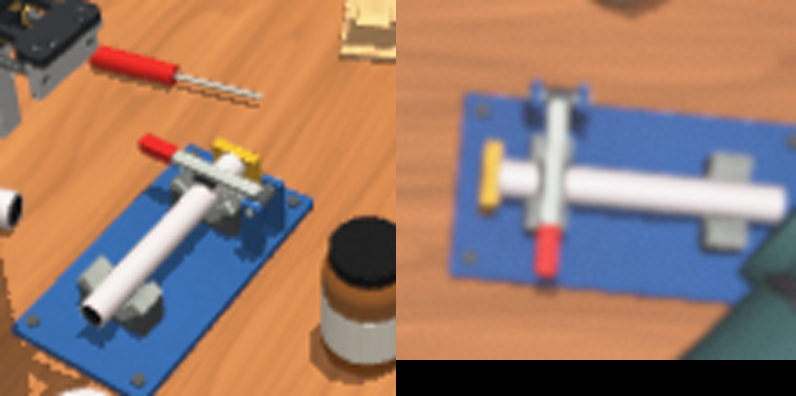

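The clamp lies level over the tube (angle about 0 in both views), the tube is in both Vs and touching the stop, and the robot is clear. I hand the job in.

```bash
python3 -c "
from bench import robot
print(robot.close_job())"
```

```text
the job is handed in; nothing more can be done
None
```

I took the silver tube from its rest, set it in both V-blocks about 15 mm short of the stop, then slid it along until it pressed on the stop. The push held at about 8 N for over half a second with the clamp still open. I then swung the clamp over with shut fingers from behind its handle and pressed it down to level. The job was handed in at about 22 s, and no verdict was given.

**Last checks:**
- **Tube:** the pictures show it in both Vs with its end at the stop.
- **Clamp:** both cameras put the released arm at about 0 rad. The last press was 8 N at the handle with the fingertips at 77.7 mm, where 78 mm is level. This matches a half-squeezed pad, about 6 N; I could not measure the pad force itself.
- **Surroundings:** the robot was clear of everything. The jar and screwdriver looked untouched in the last view; I did not measure any bystander against its starting place.

No check failed. Two measurements disagreed slightly: the cameras' cradle positions differed by 2–3 mm, so I used the middle and let contact forces guide the seating.

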